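Hang the washed cups on the cup tree

ROBOT

A 6-joint arm with a two-finger parallel gripper is mounted at the origin on the work surface. World frame = base frame: x ahead of the robot, y to its left, z up, the work surface at z = 0. Lengths are in m, angles in rad, forces in N, time in s.
With the tool pointing down it reaches from about 0.375 to 0.9 m from the base axis. Payload 3.1 kg.
Tool frame: the origin (TCP) lies between the finger pads; the fingertips stand manip.nose_length ahead of it and the grasp point (between the pads) lies 5 mm behind it (manip.nose_length is the distance from the TCP to the fingertips, in m); z points along the fingers, y is the line along which they close (so a half turn about z gives the same grasp; the last joint's range is limited). The gripper opens to 85 mm and grips with 20 to 120 N. Pads are 22 mm wide; open, the fingers measure 114 mm over their backs; the gripper's body (76 mm by 85 mm) begins 54 mm behind the grasp point. The pads swing forward as they close: fully open they stand 13 mm farther back than shut.
Start: joints at [-1.369, 0.527, 1.433, -0, 1.181, -0.178], TCP at [0.232, -0.58, 0.245] pointing down, gripper open.
Joint ranges: [-3.08, 3.08], [-0.75, 2.2], [0.22, 2.44], [-1.43, 4.57], [0, 2.65], [-2.85, 2.85]. Speed limits (rad/s): [2.79, 2.79, 3.14, 3.14, 3.14, 3.14].

INTERFACE

Orientations are given as a unit quaternion [x, y, z, w].
In Python, from station import monitor, eyes, job, manip gives the robot as it stands.
- The arm moves only by the shell command python3 -m pendant 'ROWS' [FORCE]. ROWS is JSON, a list that holds one entry, the list of rows, each a list of 7 numbers: the shift along the tool's x, y, z as a fraction of full scale, then the turn, a rotation vector about the tool's x, y, z as a fraction of full scale, then the opening, from 0 (shut) to 1 (fully open). A call has 1 to 20 rows; each row shifts and turns the commanded pose from where the row before left it, along the tool's axes as they then stand; what a row does not reach is not made up. Full scale, the value 1, is 800 mm for a shift and 0.12 rad for a turn. A row lasts 1/10 s, in which the tool goes at most 50 mm and 8.59 degrees, less where a joint would pass 70% of its speed; a pose out of reach is approached as far as the arm can. A call with a number of a shift or a turn outside -1 to 1 is refused whole. A call with a gripper value outside its range is refused whole. The fingers move at their own pace and stop on an object; FORCE is the grip in N (left out, the last holds). Time passes only in rows, so rows that do not move let the fingers close. It gives the time, the measured TCP pose, the force, the opening and the grip force at its end, in the units of the state.
- monitor.sense(): the state, without advancing time (a new reading comes with each control period).
- eyes.snapshot(name): name is "scene" or "side" or "wrist"; returns a dict with "pixels" (420x560x3 uint8, red, green, blue), "depth" (420x560 float32, m along the optical axis (not along the pixel's ray), 0 where there is no reading), "intrinsics" (3x3 intrinsics, pixels), "k1" (the pictures are not rectified: a ray, as slopes to the right and down, at radius r is drawn at 1 + k1 r^2 times it, then the intrinsics apply), "eye" and "attitude" of the camera in the world. Camera axes: x right, y down, z forward; pixel columns grow to the right and rows downward; lengths in m; the calibration is good to about 2 mm. A picture is of the moment at which its call begins.
- job.sign_off(): hands the job in; it is judged then, once.
The state is a dict: "t": time; "q": joint angles; "qd": joint speeds; "tau": joint torques, N m; "tcp_pos": TCP position; "tool_rot": TCP orientation; "force": force on the tool from outside, world axes, zero at the start; "ft_torque": the same for the moment, N m; "finger_gap": opening from 0.0 (shut) to 1.0 (fully open); "gripper_force": force on a finger pad.
Only numpy, scipy, OpenCV 4.12 (cv2) and the standard library are available. Lean on these libraries where they do the work, as an engineer would, in place of code of your own. Each camera call takes 0.05 s, during which the arm holds its last target. There are 200 camera calls.

TASK

Two cups with handles, a short one and a tall one, stand drained mouth-down on the black draining mat. Hang each of them by its handle on the steel cup tree, one on each of the two free upper branches, so that it hangs still with the branch through its handle. Leave the other things on the mat and on the bench where they stand.

Things in the scene. Friction and masses are not known exactly. Their poses are not given: they have to be found in the camera images.
- short_cup_center (a point): the short white stoneware cup standing mouth-down: a straight cylinder 62 mm across and 64 mm high, about 150 g, with one D-shaped handle of 8 mm round bar that reaches 29 mm beyond the wall. Point on the cup's axis, half-way up (32 mm above the rim). As it stands: z up (to the closed base), x level towards the handle, y along the axis of the handle's opening
- short_cup_loop (a point): centre of the opening of the short cup's handle, 41.5 mm from the cup's axis along its x and at half its height. The opening is 21 mm wide (from the wall to the inside of the outer bar) and 34 mm high
- tall_cup_center (a point): the tall white stoneware cup standing mouth-down: a straight cylinder 66 mm across and 84 mm high, about 210 g, with one D-shaped handle of 8 mm round bar that reaches 30 mm beyond the wall. Point on the cup's axis, half-way up (42 mm above the rim). As it stands: z up (to the closed base), x level towards the handle, y along the axis of the handle's opening
- tall_cup_loop (a point): centre of the opening of the tall cup's handle, 44 mm from the cup's axis along its x and at half its height. The opening is 22 mm wide (from the wall to the inside of the outer bar) and 48 mm high
- short_cup: the short cup again, origin at the centre of its rim (its lowest point as it stands), axes as above
- tall_cup: the tall cup again, origin at the centre of its rim, axes as above
- tree: steel cup tree, fixed: round base 160 mm across, post 14 mm thick ending in a ball at 273 mm, three upper branches 120 degrees apart, three lower ones midway between them (roots at 95 mm), all sloping up at 25 degrees. Origin under the base's centre, z up. The lower branches and one upper branch already carry such cups, hung 56 mm out from the post, free to swing. A cup let go swings for some seconds
- branch_a: a free branch of the cup tree, one of the three upper ones: a round bar 8 mm thick, dipped in dark vinyl, that ends in a 12 mm ball. Origin on the axis of the post, 220 mm above the bench; x points outwards along the branch, 25 degrees above level, y level; the centre of the ball is at x = 110 mm
- branch_b: a free branch of the cup tree, one of the three upper ones: a round bar 8 mm thick, dipped in dark vinyl, that ends in a 12 mm ball. Origin on the axis of the post, 220 mm above the bench; x points outwards along the branch, 25 degrees above level, y level; the centre of the ball is at x = 110 mm. It stands 120 degrees anticlockwise of the other free branch, seen from above
- branch_c: the third upper branch, 120 degrees anticlockwise of branch_b; the same frame and size, but a cup already hangs on it
- mat: black draining mat, fixed, 300 by 360 mm and 4 mm thick, origin at the centre of its underside, x along its short side. The two cups stand on it among four other things in two rows of three
- plain_cup_center (a point): white cup without a handle, mouth-down, 64 mm across and 66 mm high; point half-way up on its axis; it stays
- tumbler_center (a point): glass tumbler, 68 mm across its mouth and 88 mm high; point half-way up; it stays
- ramekin_center (a point): white ramekin, 80 mm across and 40 mm high; point half-way up; it stays
- milk_jug_center (a point): steel milk jug, 72 mm across and 86 mm high, with a handle that reaches 58 mm from its axis along +y; point half-way up; it stays
- tamper_center (a point): coffee tamper with wooden knob, standing, 58 mm across and 90 mm high, behind the mat and tree; point half-way up; it stays
- portafilter_center (a point): portafilter lying on the bench behind the mat and tree, bowl 70 mm across and 34 mm high with a black handle that reaches 172 mm from the bowl's centre along +y; point in the middle of the bowl; it stays
- syrup_center (a point): amber glass syrup bottle, 60 mm across and 220 mm high, behind the mat and tree; point half-way up; it stays
There are look-alikes about, which are no part of the job. Leave any yellow look-alike of the short_cup alone.

How it is judged:
By the outcome, as a careful person would: the job done as asked, in the order asked, and still so for the second after the job is handed in, with the robot touching nothing.
It also fails if it takes over 72 s, if anything falls off the work surface, if the arm or the gripper's body presses on something with over 40 N, if the wrist force passes 120 N, or if a joint passes its speed limit or range.

## Working session

There is one attempt and no reset: what is moved stays moved. The work goes in short steps, Python scripts to look and compute and a shell command to move; the robot and the scene stay as the last step left them, time stands still between calls to the robot, and variables do not carry over. Pictures are saved under pics/ and viewed, at most 10 in all, crops included, and the job is handed in when it is done.

```bash
ls; mkdir -p pics
python3 - <<'E'
from station import monitor, eyes, job, manip
import cv2,numpy as np
print(manip.nose_length, monitor.sense())
ims=[]
for n in ["scene","side"]:
    s=eyes.snapshot(n); np.savez(f'pics/{n}0.npz',**s)
    print(n,s['intrinsics'],s['k1'],s['eye'],s['attitude'])
    cv2.imwrite(f'pics/{n}0.png',cv2.resize(s['pixels'][:,:,::-1],(800,600),interpolation=cv2.INTER_CUBIC))
E
```

```text
pics
0.014 {'t': 0.0, 'q': array([-1.36949298e+00,  5.28423524e-01,  1.43392936e+00,  8.48132613e-06,
        1.18140742e+00, -1.78487692e-01]), 'qd': array([ 0.00032779,  0.00137695, -0.00091658, -0.00057163,  0.00133088,
        0.00118008]), 'tau': array([ 1.70340834e-03, -4.42346549e+01, -1.78026438e+01, -1.93400462e-05,
        8.30909761e-03,  9.59076019e-07]), 'tcp_pos': array([ 0.23159819, -0.57975134,  0.24435119]), 'tool_rot': array([ 9.82023690e-01,  1.88754596e-01, -8.44264907e-06, -1.08380283e-03]), 'force': array([-0.01377208, -0.33111073, -0.95964259]), 'ft_torque': array([-0.01738003, -0.02787301, -0.00055771]), 'gripper_force': 0.0, 'finger_gap': 1.0012402343161408}
scene [[495.71768834   0.         269.31027067]
 [  0.         495.71768834 212.40148922]
 [  0.           0.           1.        ]] -0.027510195818489954 [ 1.15255674 -0.33294462  1.08991909] [ 0.81123309  0.48947099 -0.15874719 -0.2777019 ]
side [[398.1525249    0.         277.51338081]
 [  0.         398.1525249  211.78863958]
 [  0.           0.           1.        ]] -0.0382170916601199 [ 0.3854414  -0.66915925  0.68639903] [ 0.89659585 -0.07419907  0.04921346 -0.43380688]
```

View pics/scene0.png

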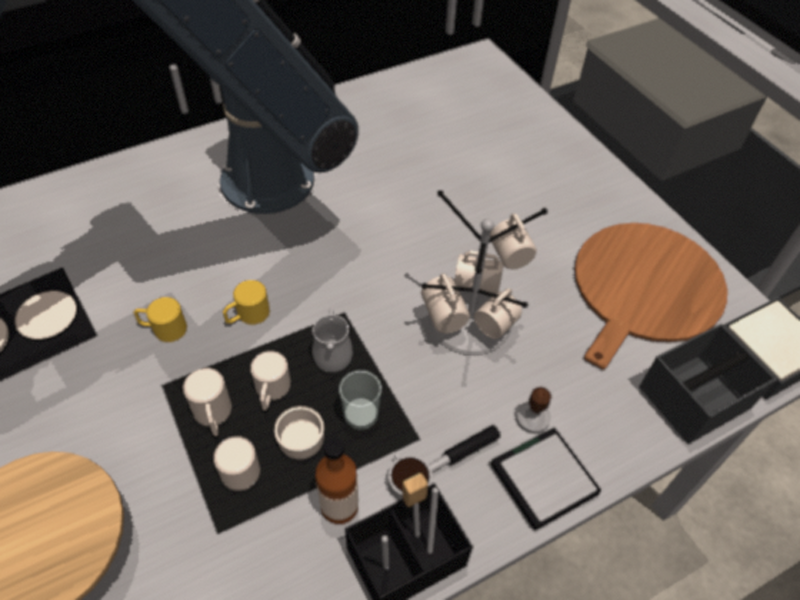

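View pics/side0.png

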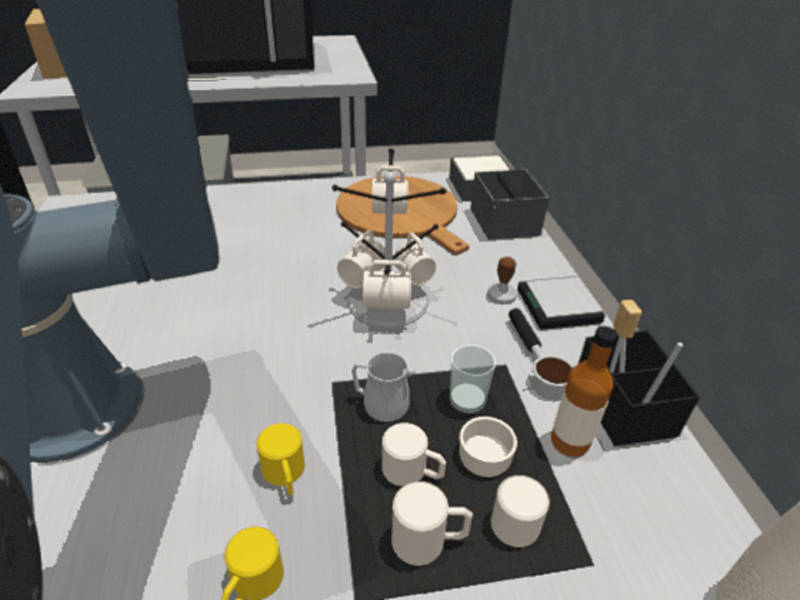

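The scene view (800x600) shows the white cups with handles at about (207,393), the tall one, and (270,373), the short one. Both handles point towards the camera. The yellow look-alikes at (165,318) and (250,300) stay where they are, and so do the plain cup at (237,462) and the jug at (332,343). The tree's post is at (485,235). Its free upper branch tips are at (440,193) and (525,303), and the upper branch at (545,211) already carries a cup.

```bash
cat > h.py <<'E'
import numpy as np,cv2
from scipy.spatial.transform import Rotation as R
def ray(s,u,v):
    K=s['intrinsics'];k=float(s['k1'])
    d=np.stack([(np.asarray(u,float)-K[0,2])/K[0,0],(np.asarray(v,float)-K[1,2])/K[1,1]],-1)
    x=d.copy()
    for _ in range(8): x=d/(1+k*(x**2).sum(-1,keepdims=True))
    return np.concatenate([x,np.ones(x.shape[:-1]+(1,))],-1)
def cloud(s):
    v,u=np.mgrid[:420,:560]
    return (ray(s,u,v)*s['depth'][...,None])@R.from_quat(s['attitude']).as_matrix().T+s['eye']
def circ(p):
    A=np.c_[2*p[:,:2],np.ones(len(p))];b=(p[:,:2]**2).sum(1)
    x=np.linalg.lstsq(A,b,rcond=None)[0];return x[:2],np.sqrt(x[2]+x[:2]@x[:2])
E
python3 - <<'E'
from h import *
for n in ["scene","side"]:
    s=dict(np.load(f'pics/{n}0.npz'));P=cloud(s);px=s['pixels'].astype(int)
    white=(px.min(2)>120)
    f=.7
    # bench check
    print(n,'bench z',np.median(P[...,2][(abs(P[...,2])<.02)]))
    pts={'scene':{'tall':(207,385),'short':(270,365),'plain':(237,452)},'side':{'tall':(420,505),'short':(405,440),'plain':(522,500)}}[n]
    for k,(u,v) in pts.items():
        c=P[int(v*f),int(u*f)];top=c[2]
        m=(np.linalg.norm(P[...,:2]-c[:2],axis=2)<.05)&(abs(P[...,2]-top)<.004)
        q=P[m];ctr=(q.min(0)+q.max(0))/2
        print(k,'top z',np.median(q[:,2]).round(4),'ctr',ctr[:2].round(4),'ext',np.ptp(q,axis=0)[:2].round(4),'mean',q.mean(0)[:2].round(4))
        # handle: band mid height beyond wall
        H=top-.004;rad=.033
        d=np.linalg.norm(P[...,:2]-ctr[:2],axis=2)
        m=(d>rad+.006)&(d<rad+.036)&(P[...,2]>.02)&(P[...,2]<top-.01)&white
        q=P[m]
        if len(q)>5:
            w=q.mean(0)-np.r_[ctr[:2],0];print('  handle n',len(q),'dir deg',np.degrees(np.arctan2(w[1],w[0])).round(1),'maxr',d[m].max().round(4),'z',q[:,2].min().round(3),q[:,2].max().round(3))
    # tree dark branches
    m=(P[...,2]>.215)&(P[...,2]<.3)&(P[...,0]>.3)&(P[...,0]<.8)&(P[...,1]>-.15)&(P[...,1]<.4)
    dark=m&(px.max(2)<90)
    n_,lab,st,_=cv2.connectedComponentsWithStats(dark.astype(np.uint8))
    for i in range(1,n_):
        if st[i,4]>15:
            q=P[lab==i];print(' branch',st[i],q[q[:,2].argmin()].round(3),q[q[:,2].argmax()].round(3))
    g=m&~dark&(P[...,2]>.262)
    if g.any(): q=P[g];print(' ball?',len(q),np.median(q,axis=0).round(4),q.min(0).round(3),q.max(0).round(3))
E
```

```text
scene bench z 0.0009386338351244916
tall top z 0.0876 ctr [ 0.496  -0.3025] ext [0.0642 0.063 ] mean [ 0.4953 -0.3036]
  handle n 32 dir deg -11.8 maxr 0.0594 z 0.023 0.079
short top z 0.066 ctr [ 0.4992 -0.1915] ext [0.0633 0.0603] mean [ 0.5017 -0.1926]
  handle n 7 dir deg -33.5 maxr 0.0577 z 0.02 0.054
plain top z 0.0705 ctr [ 0.6272 -0.3034] ext [0.061  0.0605] mean [ 0.6268 -0.3024]
 branch [306 134  56  58 317] [0.537 0.189 0.215] [0.446 0.163 0.273]
 branch [366 146  17  10  48] [0.548 0.26  0.253] [0.562 0.291 0.274]
 ball? 80 [0.5414 0.1916 0.2698] [0.439 0.156 0.262] [0.564 0.296 0.275]
side bench z 0.00114941430594101
tall top z 0.0879 ctr [ 0.4933 -0.3063] ext [0.0635 0.063 ] mean [ 0.4928 -0.3075]
  handle n 95 dir deg -11.1 maxr 0.0623 z 0.02 0.079
short top z 0.0682 ctr [ 0.4961 -0.1948] ext [0.0601 0.0594] mean [ 0.4958 -0.1962]
  handle n 26 dir deg -35.8 maxr 0.0591 z 0.02 0.058
plain top z 0.0704 ctr [ 0.624  -0.3053] ext [0.0613 0.0592] mean [ 0.6237 -0.307 ]
 branch [272 104   4  11  35] [0.553 0.264 0.256] [0.555 0.288 0.273]
 branch [233 130  38  12  93] [0.532 0.192 0.219] [0.445 0.156 0.272]
 branch [274 132  38  10  87] [0.541 0.187 0.221] [0.61  0.124 0.272]
 ball? 91 [0.5353 0.1838 0.2681] [0.438 0.12  0.262] [0.618 0.197 0.275]
```

```bash
python3 -m pendant '[[[0.0444,-0.0296,0,0,0,0,1],[0.0444,-0.0296,0,0,0,0,1],[0.0444,-0.0296,0,0,0,0,1],[0.0444,-0.0296,0,0,0,0,1],[0.0444,-0.0296,0,0,0,0,1],[0.0444,-0.0296,0,0,0,0,1],[0.0444,-0.0296,0,0,0,0,1],[0.0444,-0.0296,0,0,0,0,1],[0.0444,-0.0296,0,0,0,0,1],[0.0444,-0.0296,0,0,0,0,1],[0.0444,-0.0296,0,0,0,0,1],[0,0,0,0,0,0.917,1],[0,0,0,0,0,0.917,1],[0,0,0,0,0,0.917,1],[0,0,0,0,0,0.917,1],[0,0,0,0,0,0.917,1],[0,0,0,0,0,0.917,1],[0,0,0,0,0,0.917,1],[0,0,0,0,0,0.917,1],[0,0,0,0,0,0.917,1]]]' 40
python3 - <<'E'
from station import *
from h import *
print(monitor.sense()['q'].round(3))
s=eyes.snapshot('wrist');np.savez('pics/w1.npz',**s);print(s['eye'],s['attitude'],s['depth'].max())
cv2.imwrite('pics/w1.png',s['pixels'][:,:,::-1])
E
```

```text
t: 2.1
tcp_pos: [0.4977, -0.1934, 0.2449]
tool_rot: [0.953, -0.303, -0.001, -0.0]
force: [0.7, 0.1, -0.9]
finger_gap: 1.0
gripper_force: 0.0
[-0.58   0.406  1.66   0.     1.076  1.606]
[ 0.55186029 -0.23098701  0.37406337] [-0.45597187  0.88011021  0.11769985 -0.06035236] 0.48100734
```

View pics/w1.png

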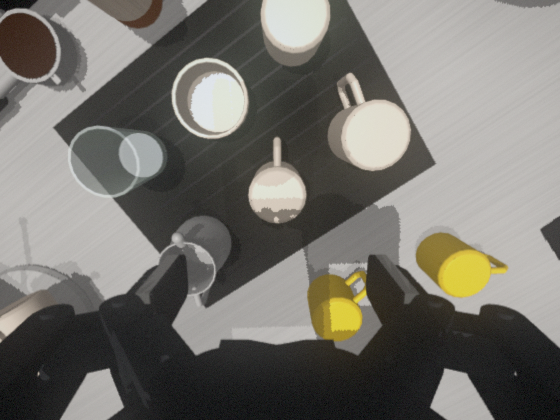

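The wrist view shows the short white cup's top at (277,192), with its handle straight up at (277,150). The tall white cup's top is at (376,134), with its handle at (348,92). The handleless plain cup is at (295,25), and the yellow look-alikes at (340,310) and (460,270) are no part of the job. Only the two white cups with handles fit the description, and the size separates them. I'll confirm in an enlarged crop and measure.

Run:
```python
from h import *
s=dict(np.load('pics/w1.npz'));P=cloud(s);px=s['pixels'].astype(int)
cv2.imwrite('pics/w1c.png',cv2.resize(s['pixels'][60:240,220:430,::-1],(700,600),interpolation=cv2.INTER_CUBIC))
for k,(u,v),rad,H in [('short',(277,185),.031,.064),('tall',(376,128),.033,.084)]:
    top=P[v,u,2];c=P[v,u]
    m=(np.linalg.norm(P[...,:2]-c[:2],axis=2)<.05)&(abs(P[...,2]-top)<.004)
    q=P[m];ctr=(q[:,:2].min(0)+q[:,:2].max(0))/2
    print(k,top.round(4),ctr.round(4),np.ptp(q,axis=0)[:2].round(4))
    d=np.linalg.norm(P[...,:2]-ctr,axis=2)
    m=(d>rad+.006)&(d<rad+.034)&(P[...,2]>.022)&(P[...,2]<top-.004)&(px.min(2)>90)
    q=P[m];w=q[:,:2].mean(0)-ctr
    print(' handle n',len(q),'dir',np.degrees(np.arctan2(w[1],w[0])).round(1),'maxr',d[m].max().round(4),'z',q[:,2].min().round(3),q[:,2].max().round(3))
m=(P[...,2]>.03)&(P[...,2]<.12)
print('jug near',P[250,190].round(3))
```

```text
short 0.07 [ 0.496  -0.1915] [0.06   0.0595]
 handle n 175 dir -34.8 maxr 0.0595 z 0.038 0.064
tall 0.0885 [ 0.4928 -0.303 ] [0.0646 0.065 ]
 handle n 361 dir -9.8 maxr 0.0627 z 0.022 0.08
jug near [ 0.491 -0.048  0.008]
```

View pics/w1c.png

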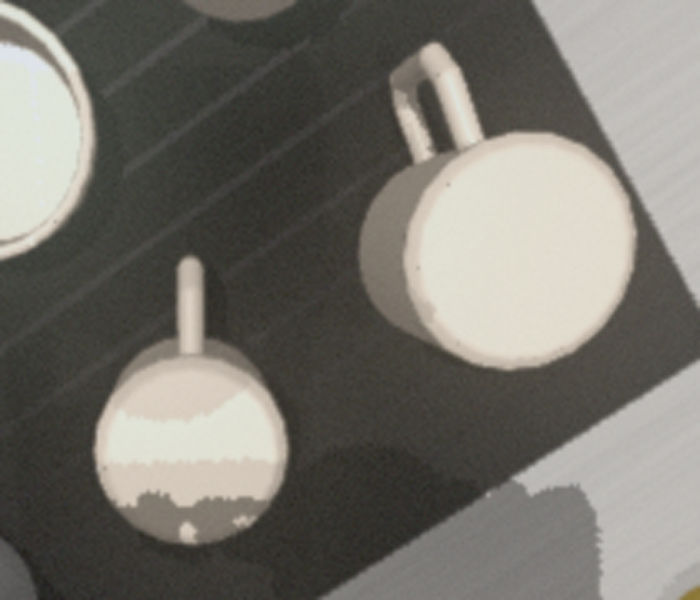

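Both cups are confirmed: the short one is at (190,450) in the crop and the tall one at (520,250), both white and with handles. I'll descend on the short cup and grip it.

```bash
python3 -m pendant '[[[-0.0028,0,0.052,0,0,0,1],[0,0,0.052,0,0,0,1],[0,0,0.052,0,0,0,1],[0,0,0.052,0,0,0,1],[0,0,0.03,0,0,0,1],[0,0,0.022,0,0,0,1],[0,0,0,0,0,0,0],[0,0,0,0,0,0,0],[0,0,0,0,0,0,0],[0,0,0,0,0,0,0],[0,0,0,0,0,0,0],[0,0,0,0,0,0,0],[0,0,0,0,0,0,0],[0,0,0,0,0,0,0]]]' 45
```

```text
t: 3.55
tcp_pos: [0.4963, -0.1924, 0.0374]
tool_rot: [0.954, -0.301, 0.0, 0.0]
force: [-0.5, 1.1, -1.7]
finger_gap: 0.716
gripper_force: 48.9
```

```bash
python3 -m pendant '[[[0,0,-0.0518,0,0,0,0],[0,0,-0.0518,0,0,0,0],[0,0,-0.0518,0,0,0,0],[0,0,-0.0518,0,0,0,0],[0,0,-0.0518,0,0,0,0],[0,0,-0.0518,0,0,0,0],[0,0,-0.0518,0,0,0,0]]]'
python3 - <<'E'
from h import *
from scipy.optimize import least_squares
for n in ["scene","side"]:
    s=dict(np.load(f'pics/{n}0.npz'));P=cloud(s);px=s['pixels'].astype(int)
    dk=(px.max(2)<90)&(P[...,2]>.225)&(P[...,2]<.28)
    seg=[(.538,.188,198),(.538,.188,318)]
    D=[]
    for cx,cy,a in seg:
        e=np.r_[np.cos(np.radians(a)),np.sin(np.radians(a))]
        w=P[...,:2]-[cx,cy];al=w@e;pe=w@np.r_[-e[1],e[0]]
        m=dk&(al>.02)&(al<.12)&(abs(pe)<.025);q=P[m];D.append(q)
        ball=q[(q@np.r_[e,0]).argsort()[-8:]]
        print(n,a,len(q),'alongmax',al[m].max().round(4))
    def f(x):
        r=[]
        for q,a in zip(D,(0,120)):
            t=x[2]+np.radians(a);e=np.r_[np.cos(t),np.sin(t)];w=q[:,:2]-x[:2]
            r+=[w@np.r_[-e[1],e[0]], ]
        return np.concatenate(r)
    x=least_squares(f,[.538,.188,np.radians(198)],loss='soft_l1',f_scale=.003).x
    print(' fit',x[:2].round(4),np.degrees(x[2]).round(1))
    for q,a in zip(D,(0,120)):
        t=x[2]+np.radians(a);e=np.r_[np.cos(t),np.sin(t)];al=(q[:,:2]-x[:2])@e
        print(' z resid',np.median(q[:,2]-(.22+al*np.tan(np.radians(25)))).round(4),'max along',np.sort(al)[-3:].round(4),'(expect ~.105)')
    # post top ball
    m=(P[...,2]>.255)&(P[...,2]<.285)&(np.linalg.norm(P[...,:2]-x[:2],axis=2)<.02);q=P[m]
    print(' top',len(q),q.mean(0).round(4) if len(q) else '')
E
```

```text
t: 4.25
tcp_pos: [0.4955, -0.1919, 0.329]
tool_rot: [0.954, -0.301, -0.0, -0.0]
force: [0.0, -0.6, -2.3]
finger_gap: 0.714
gripper_force: 49.8
scene 198 95 alongmax 0.0992
scene 318 69 alongmax 0.101
 fit [0.5405 0.1934] 198.5
 z resid 0.0021 max along [0.1025 0.1027 0.1032] (expect ~.105)
 z resid 0.0051 max along [0.1022 0.1025 0.1028] (expect ~.105)
 top 72 [0.5414 0.1919 0.2679]
side 198 77 alongmax 0.1037
side 318 72 alongmax 0.101
 fit [0.538  0.1893] 198.4
 z resid 0.0021 max along [0.1027 0.1031 0.1041] (expect ~.105)
 z resid 0.0028 max along [0.1001 0.1018 0.1019] (expect ~.105)
 top 68 [0.536  0.1874 0.2666]
```

```bash
python3 -m pendant '[[[-0.0453,-0.0361,0,0,0,0,0],[-0.0453,-0.0361,0,0,0,0,0],[-0.0453,-0.0361,0,0,0,0,0],[-0.0453,-0.0361,0,0,0,0,0],[-0.0453,-0.0361,0,0,0,0,0],[0,0,0,0,0,-1,0],[0,0,0,0,0,-1,0],[0,0,0,0,0,-1,0],[0,0,0,0,0,-1,0],[0,0,0,0,0,-1,0],[0,0,0,0,0,-1,0],[0,0,0,0,0,-1,0],[0,0,0,0,0,-1,0],[0,0,0,0,0,-1,0],[0,0,0,0,0,-1,0],[0,0,0,0,0,-1,0],[0,0,0,0,0,-1,0],[0,0,0,0,0,-1,0],[0,0,0,0,0,-1,0],[0,0,0,0,0,-1,0]]]'
python3 -m pendant '[[[0,0,0,0,0,-1,0],[0,0,0,0,0,-1,0],[0,0,0,0,0,-1,0],[0,0,0,0,0,-1,0],[0,0,0,0,0,-1,0],[0,0,0,0,0,-0.86,0],[0,0,0,0,1,0,0],[0,0,0,0,1,0,0],[0,0,0,0,1,0,0],[0,0,0,0,1,0,0]]]'
python3 -c "
from station import *
print(monitor.sense()['q'].round(3))"
```

```text
t: 6.25
tcp_pos: [0.4299, 0.0299, 0.3272]
tool_rot: [0.827, 0.562, -0.0, -0.0]
force: [-0.4, 0.2, -1.9]
finger_gap: 0.714
gripper_force: 49.7
t: 7.25
tcp_pos: [0.4306, 0.0297, 0.3279]
tool_rot: [0.568, 0.788, 0.141, -0.194]
force: [-0.4, 1.0, -2.4]
finger_gap: 0.717
gripper_force: 49.8
[-0.432  0.269  1.718  0.348  1.502 -0.84 ]
```

```bash
python3 -m pendant '[[[0,0,0,0,1,0,0],[0,0,0,0,1,0,0],[0,0,0,0,1,0,0],[0,0,0,0,1,0,0],[0,0,0,0,1,0,0],[0,0,0,0,1,0,0],[0,0,0,0,0.18,0.2,0],[0,0,0,0,0,1,0],[0,0,0,0,0,1,0]]]'
cat >> h.py <<'E'
C=np.array([.538,.191,.22])
def br(a,x):  # point on branch at x m along, azimuth a deg
    a=np.radians(a);c,s_=np.cos(np.radians(25)),np.sin(np.radians(25))
    return C+x*np.array([c*np.cos(a),c*np.sin(a),s_])
def plan(st,loop_t,targets):
    Rt=R.from_quat(st['tool_rot']).as_matrix();p=st['tcp_pos']+Rt@loop_t
    print('q',st['q'].round(2),'loop',p.round(4));print('axes',Rt.round(3).tolist())
    for t in targets:
        d=Rt.T@(t-p);print(t.round(4),'tool delta mm',(d*1e3).round(1),'units',(d/.8).round(4));p=t
E
python3 - <<'E'
from station import *
from h import *
plan(monitor.sense(),np.r_[.0415,0,.0014],[br(198.4,.145),br(198.4,.077)])
for n in ['scene','side']:
    s=eyes.snapshot(n);np.savez(f'pics/{n}1.npz',**s)
    cv2.imwrite(f'pics/{n}1.png',s['pixels'][:,:,::-1])
E
```

```text
t: 8.15
tcp_pos: [0.4305, 0.0298, 0.3272]
tool_rot: [0.565, 0.594, 0.269, -0.505]
force: [0.2, -0.2, -1.0]
finger_gap: 0.712
gripper_force: 49.8
q [-0.61  0.58  1.69  0.64  1.93 -0.79] loop [0.4363 0.0476 0.3642]
axes [[0.148, 0.943, -0.297], [0.399, 0.218, 0.891], [0.905, -0.251, -0.344]]
[0.4133 0.1495 0.2813] tool delta mm [-37.8  21.3 126.1] units [-0.0473  0.0266  0.1576]
[0.4718 0.169  0.2525] tool delta mm [-9.6 66.6  9.9] units [-0.012   0.0832  0.0123]
```

```bash
python3 -m pendant '[[[-0.0473,0.0266,0,0,0,0,0],[0,0,0.0394,0,0,0,0],[0,0,0.0394,0,0,0,0],[0,0,0.0394,0,0,0,0],[0,0,0.0394,0,0,0,0],[0,0,0,0,0,0,0]]]'
python3 - <<'E'
from station import *
from h import *
plan(monitor.sense(),np.r_[.0415,0,.0014],[br(198.4,.145),br(198.4,.077)])
for n in ['scene','side']:
    s=eyes.snapshot(n);np.savez(f'pics/{n}1.npz',**s)
a=np.load('pics/scene1.npz')['pixels'];b=np.load('pics/side1.npz')['pixels']
f=lambda i:cv2.resize(i[:,:,::-1],(400,600),interpolation=cv2.INTER_CUBIC)
cv2.imwrite('pics/c1.png',np.hstack([f(a[100:280,250:370]),f(b[70:250,190:310])]))
E
```

```text
t: 8.85
tcp_pos: [0.4048, 0.1349, 0.2449]
tool_rot: [0.561, 0.596, 0.27, -0.507]
force: [-1.4, 0.4, -1.1]
finger_gap: 0.716
gripper_force: 49.8
q [-0.46  0.68  1.88  0.73  1.65 -0.9 ] loop [0.4103 0.1526 0.2821]
axes [[0.143, 0.942, -0.302], [0.395, 0.226, 0.89], [0.907, -0.247, -0.34]]
[0.4133 0.1495 0.2813] tool delta mm [-1.5  2.3 -3.3] units [-0.0019  0.0029 -0.0042]
[0.4718 0.169  0.2525] tool delta mm [-10.   66.6   9.4] units [-0.0125  0.0832  0.0118]
```

View pics/c1.png

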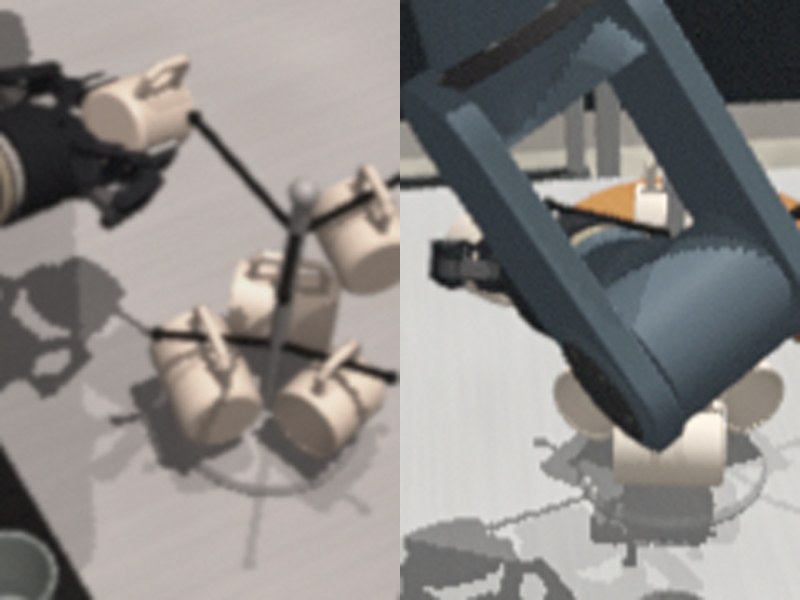

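Run:
```python
from station import *
from h import *
st=monitor.sense();s=dict(np.load('pics/scene1.npz'));P=cloud(s);px=s['pixels'].astype(int)
Rt=R.from_quat(st['tool_rot']).as_matrix();T=(P-st['tcp_pos'])@Rt
m=(px.min(2)>90)&(abs(T[...,1])<.045)&(abs(T[...,2])<.06)&(abs(T[...,0])<.075)
q=T[m&(T[...,0]>.037)];print(len(q),'handle tool min',q.min(0).round(4),'max',q.max(0).round(4),'med',np.median(q,axis=0).round(4))
q=T[m&(T[...,0]<.037)];print('cup',q.min(0).round(4),q.max(0).round(4))
b=(px.max(2)<90);
e=br(198.4,.110);mm=b&(np.linalg.norm(P-e,axis=2)<.015);print('ball',P[mm].mean(0).round(4),mm.sum(),'model',e.round(4))
print('ball in tool',((e-st['tcp_pos'])@Rt).round(4))
```

```text
83 handle tool min [ 0.0384 -0.0046 -0.0223] max [0.0637 0.0429 0.0272] med [ 0.054   0.0016 -0.0024]
cup [-0.0167 -0.0449 -0.0588] [0.0369 0.0435 0.0386]
ball [0.4491 0.1621 0.2668] 21 model [0.4434 0.1595 0.2665]
ball in tool [0.0353 0.0346 0.0061]
```

```bash
python3 -m pendant '[[[-0.0019,0.0029,-0.0042,0,0,0,0],[-0.0031,0.0208,0.0029,0,0,0,0],[-0.0031,0.0208,0.0029,0,0,0,0]]]'
python3 -m pendant '[[[-0.0031,0.0208,0.0029,0,0,0,0],[-0.0031,0.0208,0.0029,0,0,0,0],[0,0,0,0,0,0,0]]]'
python3 - <<'E'
from station import *
from h import *
plan(monitor.sense(),np.r_[.0415,0,.0014],[br(198.4,.077)])
print((R.from_quat(monitor.sense()['tool_rot']).as_matrix().T@np.r_[0,0,-.006]/.8).round(4))
s=eyes.snapshot('scene');np.savez('pics/scene2.npz',**s)
w=eyes.snapshot('wrist')['pixels']
f=lambda i:cv2.resize(i[:,:,::-1],(400,400),interpolation=cv2.INTER_CUBIC)
cv2.imwrite('pics/c2.png',np.hstack([f(s['pixels'][110:210,255:355]),f(w)]))
E
```

```text
t: 9.25
tcp_pos: [0.442, 0.1369, 0.2297]
tool_rot: [0.563, 0.596, 0.272, -0.504]
force: [-0.1, -0.6, -2.3]
finger_gap: 0.717
gripper_force: 49.9
t: 9.55
tcp_pos: [0.4718, 0.1468, 0.2146]
tool_rot: [0.562, 0.597, 0.272, -0.504]
force: [-0.3, 0.0, -0.5]
finger_gap: 0.718
gripper_force: 49.9
q [-0.38  0.77  1.73  0.8   1.66 -0.84] loop [0.4772 0.1645 0.2518]
axes [[0.14, 0.945, -0.295], [0.397, 0.219, 0.891], [0.907, -0.242, -0.345]]
[0.4718 0.169  0.2525] tool delta mm [ 1.7 -4.3  5.3] units [ 0.0021 -0.0054  0.0067]
[-0.0068  0.0018  0.0026]
```

View pics/c2.png

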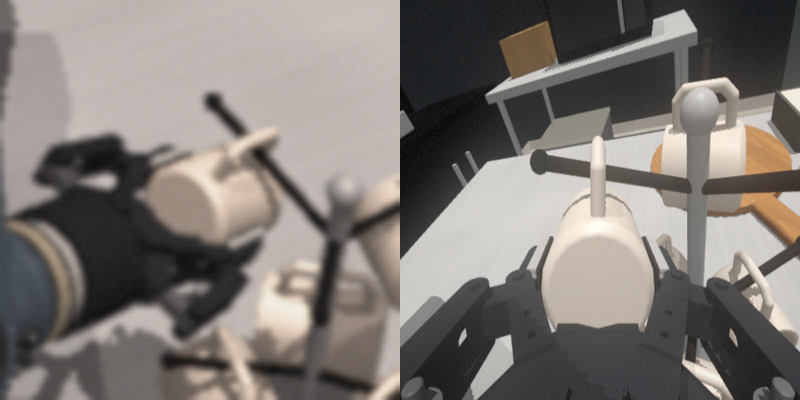

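The wrist half shows the bar going through the short cup's handle at about (597,178), with the ball to the left at (540,162). It is threaded, so I'll seat it and let go with a small opening.

```bash
python3 -m pendant '[[[-0.0024,-0.0018,0.0047,0,0,0,0],[-0.0023,-0.0018,0.0046,0,0,0,0],[0,0,0,0,0,0,0]]]'
python3 -m pendant '[[[0,0,0,0,0,0,0.82],[0,0,0,0,0,0,0.82],[0,0,0,0,0,0,0.82],[0,0,0,0,0,0,0.82]]]'
python3 - <<'E'
from station import *
import cv2,numpy as np
w=eyes.snapshot('wrist')['pixels'];s=eyes.snapshot('scene')['pixels']
f=lambda i:cv2.resize(i[:,:,::-1],(400,400),interpolation=cv2.INTER_CUBIC)
cv2.imwrite('pics/c3.png',np.hstack([f(s[110:210,255:355]),f(w)]))
E
```

```text
t: 9.95
tcp_pos: [0.4629, 0.1526, 0.2103]
tool_rot: [0.562, 0.595, 0.271, -0.506]
force: [0.1, 0.1, -1.7]
finger_gap: 0.716
gripper_force: 49.9
t: 10.35
tcp_pos: [0.4641, 0.1523, 0.2103]
tool_rot: [0.562, 0.596, 0.271, -0.505]
force: [1.2, 0.0, 0.4]
finger_gap: 0.82
gripper_force: 0.1
```

View pics/c3.png

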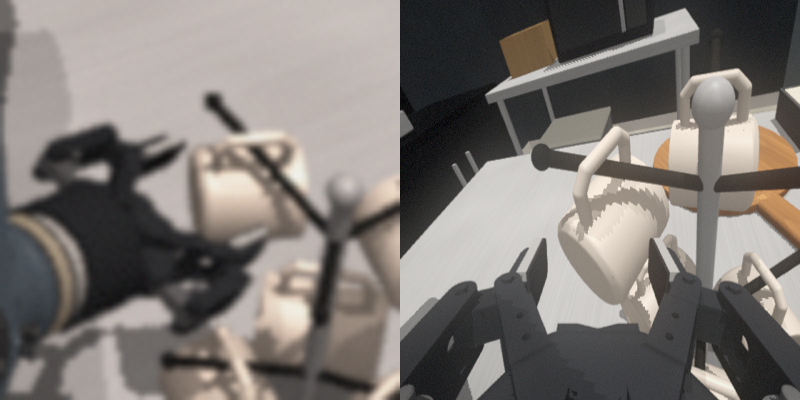

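The short cup now hangs on branch A between the open fingers: in the wrist half the handle is over the bar at (600,160). I'll back straight out.

```bash
python3 -m pendant '[[[0,0,-0.025,0,0,0,0.82],[0,0,-0.03,0,0,0,0.82],[0,0,-0.04,0,0,0,0.82],[0,0,-0.05,0,0,0,0.9],[0,0,-0.05,0,0,0,1],[0,0,-0.05,0,0,0,1]]]'
python3 -c "
from station import *
print(monitor.sense()['q'].round(3))"
```

```text
t: 11.05
tcp_pos: [0.5223, -0.0236, 0.2779]
tool_rot: [0.562, 0.596, 0.271, -0.506]
force: [-0.3, -0.1, -0.5]
finger_gap: 1.002
gripper_force: 0.0
[-0.594  0.766  1.436  0.674  1.983 -0.74 ]
```

```bash
python3 -m pendant '[[[0,0,0,0,0,-1,1],[0,0,0,0,0,-1,1],[0,0,0,0,-0.18,-0.2,1],[0,0,0,0,-1,0,1],[0,0,0,0,-1,0,1],[0,0,0,0,-1,0,1],[0,0,0,0,-1,0,1],[0,0,0,0,-1,0,1],[0,0,0,0,-1,0,1],[0,0,0,0,-1,0,1],[0,0,0,0,-1,0,1],[0,0,0,0,-1,0,1],[0,0,0,0,-1,0,1]]]'
python3 -m pendant '[[[0,0,0,0,0,1,1],[0,0,0,0,0,1,1],[0,0,0,0,0,1,1],[0,0,0,0,0,1,1],[0,0,0,0,0,1,1],[0,0,0,0,0,1,1],[0,0,0,0,0,1,1],[0,0,0,0,0,1,1],[0,0,0,0,0,1,1],[0,0,0,0,0,1,1],[0,0,0,0,0,1,1],[0,0,0,0,0,1,1],[0,0,0,0,0,1,1],[0,0,0,0,0,1,1],[0,0,0,0,0,1,1],[0,0,0,0,0,1,1],[0,0,0,0,0,1,1],[0,0,0,0,0,0.2,1]]]'
python3 - <<'E'
from station import *
from h import *
s=monitor.sense();Rt=R.from_quat(s['tool_rot']).as_matrix()
print(Rt.round(3).tolist(),(Rt.T@(np.r_[.4935,-.304,.22]-s['tcp_pos'])/.8).round(4))
E
```

```text
t: 12.35
tcp_pos: [0.5219, -0.022, 0.2781]
tool_rot: [0.585, 0.811, -0.001, 0.003]
force: [0.2, 0.0, 0.7]
finger_gap: 1.002
gripper_force: 0.0
t: 14.15
tcp_pos: [0.5216, -0.0219, 0.2773]
tool_rot: [0.996, -0.087, -0.0, -0.0]
force: [-0.5, 1.2, -0.5]
finger_gap: 0.998
gripper_force: 0.0
[[0.985, -0.172, -0.0], [-0.172, -0.985, 0.0], [-0.0, -0.0, -1.0]] [0.0263 0.3535 0.0717]
```

```bash
python3 -m pendant '[[[0.0044,0.0589,0.0119,0,0,0,1],[0.0044,0.0589,0.0119,0,0,0,1],[0.0044,0.0589,0.0119,0,0,0,1],[0.0044,0.0589,0.0119,0,0,0,1],[0.0044,0.0589,0.0119,0,0,0,1],[0.0044,0.0589,0.0119,0,0,0,1],[0,0,0,0,0,0,1]]]'
python3 - <<'E'
from station import *
from h import *
st=monitor.sense();Rt=R.from_quat(st['tool_rot']).as_matrix()
s=eyes.snapshot('wrist');P=cloud(s)
m=(abs(P[...,2]-.088)<.005)&(np.linalg.norm(P[...,:2]-[.494,-.304],axis=2)<.045)&(s['pixels'].min(2)>90)
q=P[m];c=(q[:,:2].min(0)+q[:,:2].max(0))/2
print(len(q),c.round(4),np.ptp(q,axis=0).round(4),st['tcp_pos'].round(4),(Rt.T@(np.r_[c,.045]-st['tcp_pos'])/.8).round(4))
E
```

```text
t: 14.85
tcp_pos: [0.494, -0.3103, 0.219]
tool_rot: [0.996, -0.088, 0.0, 0.001]
force: [-0.1, 0.9, 0.1]
finger_gap: 0.997
gripper_force: 0.0
3859 [ 0.493  -0.3031] [0.0646 0.0649 0.0077] [ 0.494  -0.3103  0.219 ] [-0.0029 -0.0092  0.2175]
```

```bash
python3 -m pendant '[[[-0.0025,-0.0088,0.02,0,0,0,1],[0,0,0.05,0,0,0,1],[0,0,0.05,0,0,0,1],[0,0,0.05,0,0,0,1],[0,0,0.03,0,0,0,1],[0,0,0.0175,0,0,0,1],[0,0,0,0,0,0,0],[0,0,0,0,0,0,0],[0,0,0,0,0,0,0],[0,0,0,0,0,0,0],[0,0,0,0,0,0,0],[0,0,0,0,0,0,0]]]' 50
```

```text
t: 16.1
tcp_pos: [0.4942, -0.2972, 0.047]
tool_rot: [0.996, -0.086, 0.0, 0.0]
force: [-0.4, 2.0, 5.1]
finger_gap: 0.762
gripper_force: 54.0
```

```bash
python3 -m pendant '[[[0,0,-0.03,0,0,0,0],[0,0,-0.055,0,0,0,0],[0,0,-0.055,0,0,0,0],[0,0,-0.055,0,0,0,0],[0,0,-0.055,0,0,0,0],[0,0,-0.055,0,0,0,0],[0,0,-0.055,0,0,0,0],[-0.0008,-0.0605,0,0,0,0,0],[-0.0008,-0.0605,0,0,0,0,0],[-0.0008,-0.0605,0,0,0,0,0],[-0.0008,-0.0605,0,0,0,0,0],[-0.0008,-0.0605,0,0,0,0,0],[-0.0008,-0.0605,0,0,0,0,0]]]'
python3 -m pendant '[[[0,0,0,0,0,-1,0],[0,0,0,0,0,-1,0],[0,0,0,0,0,-1,0],[0,0,0,0,0,-1,0],[0,0,0,0,0,-1,0],[0,0,0,0,0,-1,0],[0,0,0,0,0,-1,0],[0,0,0,0,0,-1,0],[0,0,0,0,0,-0.5,0],[0,0,0,0,1,0,0],[0,0,0,0,1,0,0],[0,0,0,0,1,0,0],[0,0,0,0,1,0,0],[0,0,0,0,1,0,0]]]'
python3 -c "
from station import *
print(monitor.sense()['q'].round(3))"
```

```text
t: 17.4
tcp_pos: [0.5392, -0.0085, 0.3339]
tool_rot: [0.996, -0.086, -0.0, -0.0]
force: [0.3, 0.4, -1.6]
finger_gap: 0.76
gripper_force: 54.4
t: 18.8
tcp_pos: [0.5393, -0.0106, 0.3345]
tool_rot: [0.87, 0.393, 0.271, -0.122]
force: [-0.9, 1.0, -2.3]
finger_gap: 0.759
gripper_force: 54.3
[-0.541  0.24   1.797  0.681  1.089 -0.14 ]
```

```bash
python3 -m pendant '[[[0,0,0,0,1,0,0],[0,0,0,0,1,0,0],[0,0,0,0,1,0,0],[0,0,0,0,1,0,0],[0,0,0,0,1,0,0],[0,0,0,0,0.18,-0.2,0],[0,0,0,0,0,-1,0],[0,0,0,0,0,-1,0],[0,0,0,0,0,0,0]]]'
python3 - <<'E'
from station import *
from h import *
plan(monitor.sense(),np.r_[.0435,0,.001],[br(318.4,.145),br(318.4,.077)])
E
```

```text
t: 19.7
tcp_pos: [0.5396, -0.0108, 0.3336]
tool_rot: [0.696, 0.433, 0.549, -0.165]
force: [-0.3, -0.0, -2.3]
finger_gap: 0.762
gripper_force: 54.4
q [-0.79  0.44  2.03  1.29  1.34 -1.14] loop [0.5412 0.0083 0.3727]
axes [[0.024, 0.784, 0.621], [0.421, -0.571, 0.705], [0.907, 0.245, -0.344]]
[0.6363 0.1038 0.2813] tool delta mm [-40.4  -2.4 157.7] units [-0.0505 -0.003   0.1971]
[0.5902 0.1447 0.2525] tool delta mm [ -9.9 -66.5  10.1] units [-0.0124 -0.0831  0.0126]
```

```bash
python3 -m pendant '[[[-0.0505,-0.003,0,0,0,0,0],[0,0,0.0493,0,0,0,0],[0,0,0.0493,0,0,0,0],[0,0,0.0493,0,0,0,0],[0,0,0.0492,0,0,0,0],[0,0,0,0,0,0,0],[0,0,0,0,0,0,0]]]'
python3 - <<'E'
from station import *
from h import *
st=monitor.sense()
plan(st,np.r_[.0435,0,.001],[br(318.4,.145),br(318.4,.077)])
s=eyes.snapshot('scene');w=eyes.snapshot('wrist')
P=cloud(s);px=s['pixels'].astype(int);Rt=R.from_quat(st['tool_rot']).as_matrix();T=(P-st['tcp_pos'])@Rt
m=(px.min(2)>90)&(abs(T[...,1])<.02)&(abs(T[...,2])<.06)&(abs(T[...,0])<.075)
q=T[m&(T[...,0]>.039)];print(len(q),q.min(0).round(4),q.max(0).round(4),np.median(q,axis=0).round(4))
f=lambda i:cv2.resize(i[:,:,::-1],(400,400),interpolation=cv2.INTER_CUBIC)
cv2.imwrite('pics/c4.png',np.hstack([f(s['pixels'][120:240,280:400]),f(w['pixels'])]))
E
```

```text
t: 20.4
tcp_pos: [0.6346, 0.0864, 0.2424]
tool_rot: [0.696, 0.433, 0.548, -0.167]
force: [-1.2, -1.1, -1.4]
finger_gap: 0.763
gripper_force: 54.7
q [-0.48  0.67  1.95  1.6   1.15 -1.27] loop [0.6362 0.1053 0.2815]
axes [[0.024, 0.785, 0.619], [0.42, -0.57, 0.707], [0.907, 0.243, -0.343]]
[0.6363 0.1038 0.2813] tool delta mm [-0.8  0.9 -1. ] units [-0.0011  0.0011 -0.0013]
[0.5902 0.1447 0.2525] tool delta mm [-10.  -66.5  10.2] units [-0.0125 -0.0831  0.0128]
157 [ 0.039  -0.0018 -0.0299] [0.0654 0.0078 0.0341] [0.0591 0.0037 0.0013]
```

View pics/c4.png

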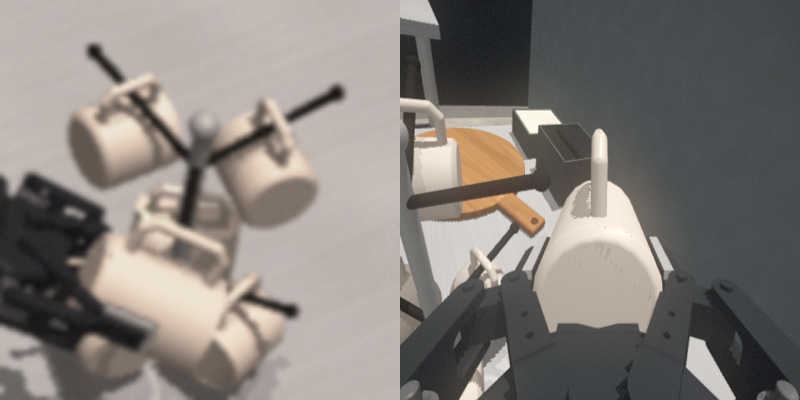

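The left half shows the short cup hanging on branch A at (120,130). On the right, the ball of branch B at (542,180) is level with the tall cup's handle opening at about (598,175). I'll slide it in.

```bash
python3 -m pendant '[[[-0.0031,-0.0208,0.0032,0,0,0,0],[-0.0031,-0.0208,0.0032,0,0,0,0]]]'
python3 -m pendant '[[[-0.0031,-0.0208,0.0032,0,0,0,0],[-0.0031,-0.0207,0.0032,0,0,0,0],[0,0,0,0,0,0,0]]]'
python3 - <<'E'
from station import *
from h import *
st=monitor.sense()
plan(st,np.r_[.0435,0,.001],[br(318.4,.077)])
print((R.from_quat(st['tool_rot']).as_matrix().T@np.r_[0,0,-.006]/.8).round(4))
s=eyes.snapshot('scene');w=eyes.snapshot('wrist')
f=lambda i:cv2.resize(i[:,:,::-1],(400,400),interpolation=cv2.INTER_CUBIC)
cv2.imwrite('pics/c5.png',np.hstack([f(s['pixels'][120:240,280:400]),f(w['pixels'])]))
E
```

```text
t: 20.7
tcp_pos: [0.612, 0.104, 0.2292]
tool_rot: [0.696, 0.432, 0.55, -0.164]
force: [0.4, 1.0, -1.2]
finger_gap: 0.761
gripper_force: 54.7
t: 21.0
tcp_pos: [0.587, 0.1262, 0.2138]
tool_rot: [0.697, 0.432, 0.548, -0.167]
force: [0.1, 0.4, -1.1]
finger_gap: 0.764
gripper_force: 54.7
q [-0.44  0.71  2.1   1.72  1.15 -1.48] loop [0.5888 0.1451 0.2529]
axes [[0.027, 0.784, 0.62], [0.419, -0.572, 0.705], [0.908, 0.241, -0.344]]
[0.5902 0.1447 0.2525] tool delta mm [-0.5  1.3  0.7] units [-0.0006  0.0016  0.0008]
[-0.0068 -0.0018  0.0026]
```

View pics/c5.png

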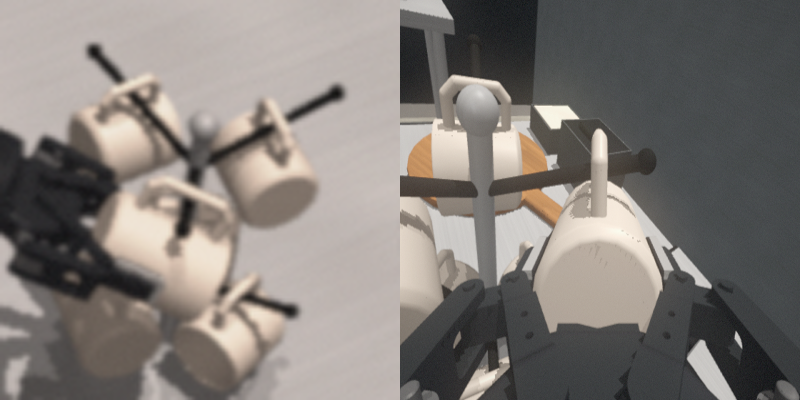

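The wrist half shows branch B through the tall cup's handle at about (598,172), with the ball to the right at (647,160). I'll seat it, open a little and back out.

```bash
python3 -m pendant '[[[-0.0037,0,0.0017,0,0,0,0],[-0.0037,0,0.0017,0,0,0,0],[0,0,0,0,0,0,0]]]'
python3 -m pendant '[[[0,0,0,0,0,0,0.86],[0,0,0,0,0,0,0.86],[0,0,0,0,0,0,0.86],[0,0,0,0,0,0,0.86]]]'
python3 -m pendant '[[[0,0,-0.02,0,0,0,0.86],[0,0,-0.03,0,0,0,0.86],[0,0,-0.04,0,0,0,0.86],[0,0,-0.05,0,0,0,0.86],[0,0,-0.05,0,0,0,0.86],[0,0,-0.05,0,0,0,0.86]]]'
```

```text
t: 21.4
tcp_pos: [0.5913, 0.1248, 0.2079]
tool_rot: [0.696, 0.432, 0.55, -0.165]
force: [0.2, -0.2, -1.4]
finger_gap: 0.759
gripper_force: 54.7
t: 21.8
tcp_pos: [0.5905, 0.1257, 0.2081]
tool_rot: [0.695, 0.433, 0.549, -0.165]
force: [0.4, -1.0, -0.2]
finger_gap: 0.86
gripper_force: 0.3
t: 22.4
tcp_pos: [0.4702, -0.0106, 0.274]
tool_rot: [0.696, 0.433, 0.549, -0.166]
force: [0.1, -0.9, -0.3]
finger_gap: 0.862
gripper_force: 0.0
```

```bash
Z='see'; python3 -m pendant '[[[0,0,-0.05,0,0,0,1],[0,0,0,0,0,0,1],[0,0,0,0,0,0,1],[0,0,0,0,0,0,1],[0,0,0,0,0,0,1],[0,0,0,0,0,0,1],[0,0,0,0,0,0,1],[0,0,0,0,0,0,1],[0,0,0,0,0,0,1],[0,0,0,0,0,0,1],[0,0,0,0,0,0,1],[0,0,0,0,0,0,1],[0,0,0,0,0,0,1],[0,0,0,0,0,0,1],[0,0,0,0,0,0,1],[0,0,0,0,0,0,1],[0,0,0,0,0,0,1],[0,0,0,0,0,0,1],[0,0,0,0,0,0,1],[0,0,0,0,0,0,1]]]' | head -1
for i in 1 2 3 4 5; do python3 -m pendant '[[[0,0,0,0,0,0,1],[0,0,0,0,0,0,1],[0,0,0,0,0,0,1],[0,0,0,0,0,0,1],[0,0,0,0,0,0,1],[0,0,0,0,0,0,1],[0,0,0,0,0,0,1],[0,0,0,0,0,0,1],[0,0,0,0,0,0,1],[0,0,0,0,0,0,1],[0,0,0,0,0,0,1],[0,0,0,0,0,0,1],[0,0,0,0,0,0,1],[0,0,0,0,0,0,1],[0,0,0,0,0,0,1],[0,0,0,0,0,0,1],[0,0,0,0,0,0,1],[0,0,0,0,0,0,1],[0,0,0,0,0,0,1],[0,0,0,0,0,0,1]]]' | head -1; done
python3 - <<'E'
from station import *
import numpy as np,cv2
A=[eyes.snapshot('scene')['pixels'].astype(float) for _ in range(12)]
d=[abs(cv2.GaussianBlur(A[i]-A[0],(5,5),0))[110:250,270:400].max() for i in range(12)]
print(np.round(d))
cv2.imwrite('pics/fin.png',cv2.resize(A[-1][60:360,100:500].astype(np.uint8)[:,:,::-1],(800,600),interpolation=cv2.INTER_CUBIC))
E
```

```text
t: 24.4
t: 26.4
t: 28.4
t: 30.4
t: 32.4
t: 34.4
[0. 1. 1. 3. 1. 2. 1. 1. 1. 1. 1. 2.]
```

View pics/fin.png

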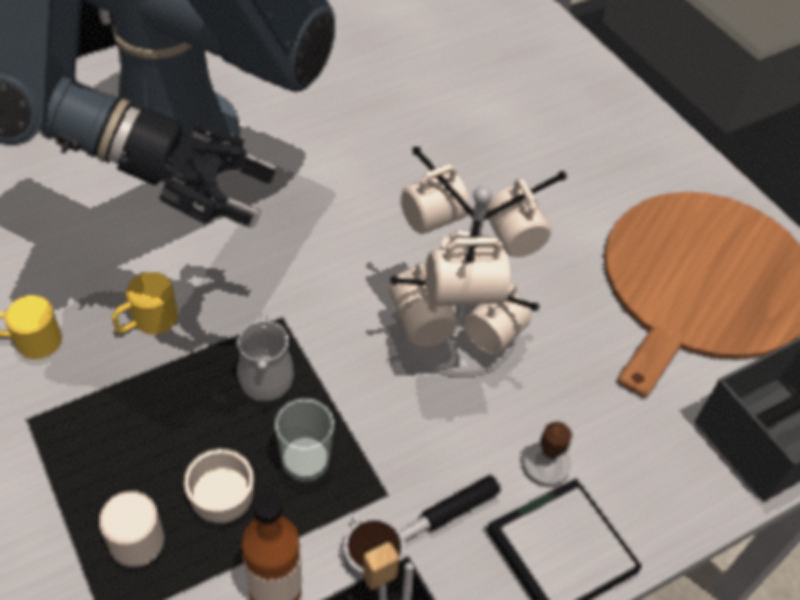

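The final view shows the short cup on branch A at (435,200) and the tall cup on branch B at (468,272). Both are still, the gripper is clear, and everything else is where it stood.

```bash
python3 -c "
from station import *
print(job.sign_off())"
```

```text
the job is handed in; nothing more can be done
None
```

I hung the short cup on branch A and the tall cup on branch B. Both hung still with the gripper well clear when I handed the job in at about 35 s, and nothing else on the mat or bench was moved.

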